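# Lock the tube-rack hold-down stud with its jam nut

## Robot

A 7-joint arm with a two-finger parallel gripper is mounted at the origin on the work surface. World frame = base frame: x ahead of the robot, y to its left, z up, the work surface at z = 0. Lengths are in m, angles in rad, forces in N, time in s.
With the tool pointing down it reaches from about 0.4 to 0.85 m from the base axis. Payload 10.4 kg.
Tool frame: the origin (TCP) lies on the centre line of the jaws, within the pads' length; the fingertips stand 17 mm ahead of it and the grasp point (between the pads) lies 2 mm behind it (manip.tcp_to_tips is the distance from the TCP to the fingertips, in m); z points along the fingers, x is the direction in which the jaws open and shut, and the axes are right-handed (so a half turn about z gives the same grasp; the last joint's range is limited). The gripper opens to 85 mm and grips with 20 to 120 N. Pads are 22 mm wide; open, the fingers measure 114 mm over their backs; the gripper's body (76 mm by 85 mm) begins 54 mm behind the grasp point. The pads swing forward as they close: fully open they stand 13 mm farther back than shut.
Start: joints at [1.142, 0.332, -0.065, 1.46, 0.022, 1.35, -0.088], TCP at [0.247, -0.574, 0.248] pointing down, gripper open.
Joint ranges: [-2.6, 2.6], [-0.5, 2.12], [-1.47, 1.34], [0.16, 2.42], [-1.27, 4.41], [0.06, 2.06], [-2.6, 2.6]. Speed limits (rad/s): [2.22, 2.22, 2.79, 2.79, 3.14, 3.14, 3.14].

## Interface

Orientations are given as a unit quaternion [x, y, z, w].
In Python, from workcell import manip gives the robot as it stands.
- The arm moves only by the shell command python3 -m pendant 'ROWS' [FORCE]. ROWS is JSON, a list of rows, each a list of 3 entries, a list of its own where there are three numbers: the shift along the world's x, y, z in cm, then the turn, a rotation vector about the world's x, y, z in degrees, then the closure in counts, from 0 (fully open) to 255 (shut). A call has 1 to 12 rows; each row shifts and turns the pose as measured when the row begins; what a row does not reach is not made up. A row lasts 1/8 s, in which the tool goes at most 62.5 mm and 10.7 degrees, less where a joint would pass 70% of its speed; a pose out of reach is approached as far as the arm can. A call is refused whole if a number of a shift passes 6.25 or a number of a turn 10.7, either way. A call with a gripper value outside its range is refused whole. The fingers move at their own pace and stop on an object; FORCE is the grip in N (left out, the last holds). Time passes only in rows, so rows that do not move let the fingers close. It gives the time, the measured TCP pose, the force and the opening at its end, in the units of the state.
- manip.get_obs(): the state, without advancing time (a new reading comes with each control period).
- manip.camera(name): name is "scene" or "side" or "wrist"; returns a dict with "pixels" (420x560x3 uint8, red, green, blue), "range_z" (420x560 float32, m along the optical axis (not along the pixel's ray), 0 where there is no reading), "K" (3x3 intrinsics, pixels), "origin" and "rotation" of the camera in the world; the wrist camera has in their place "hand_eye" (4x4, takes a point from camera to tool coordinates, whose origin is the TCP and whose axes are the tool frame's). Camera axes: x right, y down, z forward; pixel columns grow to the right and rows downward; lengths in m; the calibration is good to about 2 mm. A picture is of the moment at which its call begins: read the wrist's pose just before it.
- manip.hand_in(): hands the job in, once; it reports no verdict.
The state is a dict: "clock": time; "joint_pos": joint angles; "joint_velocities": joint speeds; "tau": joint torques, N m; "position": TCP position; "ee_rot": TCP orientation; "ft_force": force on the tool from outside, world axes, zero at the start; "torque": the same for the moment, N m; "grip_width": opening from 0.0 (shut) to 1.0 (fully open).
Only numpy, scipy, OpenCV 4.12 (cv2) and the standard library are available. Lean on these libraries where they do the work, as an engineer would, in place of code of your own. Each camera call takes 0.05 s, during which the arm holds its last target.

## Task

On the bench shaker, two threaded studs carry the bar that holds the tube rack down; on one of them the upper hexagon nut is still standing clear of the lower one. Run that upper nut down its stud (clockwise from above) until it meets the lower nut and tighten it firmly against it so that the pair is locked, without turning the lower nut. Leave the other, already locked stud and everything else on the bench alone, and let go of the nut.

Things in the scene. Friction and masses are not known exactly. Their poses are not given: they have to be found in the camera images.
- shaker: Low white bench shaker, fixed, 250 x 380 mm; platform 80 mm above the bench. Origin: centre of underside; y along its length. A clear tube rack (112 x 104 mm, tubes up to 158 mm above the bench) stands in its middle under an aluminium hold-down bar (28 x 340 mm, top 118 mm above the bench) along the shaker's y axis. The studs stand on the bar, 130 mm either side of the middle.
- work_stud: The stud to work on: a vertical steel screw, 20 mm across, rising 80 mm above the bar, coarse right-hand three-start thread, 12 mm of nut travel per turn, fixed. Origin: on its axis at the bar's top face, z up. It stands at either end of the bar.
- set_nut: The lower nut on the work stud, plain steel hexagon, 46 mm across flats, 16 mm high, resting on a 2 mm washer on the bar. Origin: centre of its underside, z up; its top face is 16 mm above the origin. x points to a corner. It must not turn: only friction holds it, and it slips round when the upper nut is tightened with more than about 1 N m.
- jam_nut: The upper nut on the work stud, plain steel hexagon, 40 mm across flats (46 mm across corners), 26 mm high. Origin: centre of its underside, on the stud's axis, z up. x points to a corner, so the flats face 30, 90 and 150 degrees from x. It starts 5.5 to 8 mm clear of the lower nut (2.9 to 4.2 rad of turning); clockwise turning seen from above lowers it 1.9 mm per rad.
- jam_top (a point): Centre of the upper nut's top face, 26 mm above its origin. How it turns: thread drag up to 0.35 N m while running (some of it eases, down to about 0, when the hand pauses); once it meets the lower nut the torque climbs steeply, roughly 0.4 N m per 0.1 rad. Locked from about 0.55 N m; stop at 0.6 to 0.8 N m. It stays where it is left.
- set_corner (a point): Point on the top edge of the lower nut at its x corner, 26.6 mm from the stud axis: it shifts if the lower nut is turned.
- locked_stud: The other stud at the other end of the bar, same size, whose two nuts (same sizes, fixed) are already tight together, with no gap. Origin: on its axis at the bar's top face. Leave alone.
- spare_nut: Spare loose steel hexagon nut, 40 mm across flats, 20 mm high, lying on the shaker's platform in front of the rack. Origin: centre of underside. Leave alone.
- vial: Small vial, 22 mm across, 36 mm high, on the platform behind the rack. Origin: centre of underside. Leave alone.
- amber_bottle: Brown bottle, 44 mm across, 75 mm high, left of the shaker. Origin: centre of underside. Leave alone.
- dark_bottle: Brown bottle, 36 mm across, 65 mm high, beyond the shaker. Origin: centre of underside. Leave alone.
- spanner: Steel spanner, 200 mm long, lying right of the shaker. Leave alone, it is not needed.
- tip_box: Box of pipette tips, 85 x 120 x 65 mm, right of the shaker. Origin: centre of underside. Leave alone.
- sample_box: Cardboard box 70 x 100 x 50 mm, left of the shaker. Origin: centre of underside. Leave alone.

How it is judged:
By the outcome, as a careful person would: the job done as asked, in the order asked, and still so for the second after the job is handed in, with the robot touching nothing.
It also fails if it takes over 54 s, if anything falls off the work surface, if the arm or the gripper's body presses on something with over 40 N, if the wrist force passes 120 N, or if a joint passes its speed limit or range.

## Working session

There is one attempt and no reset: what is moved stays moved. The work goes in short steps, Python scripts to look and compute and a shell command to move; the robot and the scene stay as the last step left them, time stands still between calls to the robot, and variables do not carry over. Pictures are saved under pics/ and viewed, and the job is handed in when it is done.

```bash
ls; mkdir -p pics; python3 - <<'E'
from workcell import manip
import cv2,numpy as np
o=manip.get_obs();print({k:np.round(v,3).tolist() for k,v in o.items()}, manip.tcp_to_tips)
for n in ("scene","side","wrist"):
    c=manip.camera(n);cv2.imwrite(f"pics/{n}0.png",c["pixels"][:,:,::-1]);np.savez(f"{n}0.npz",**c)
    print(n,{k:np.round(c[k],3).tolist() for k in c if k not in("pixels","range_z")})
E
```

```text
pics
{'clock': 0.0, 'joint_pos': [1.142, 0.333, -0.065, 1.461, 0.022, 1.35, -0.088], 'joint_velocities': [0.0, -0.0, 0.001, -0.0, -0.001, -0.0, -0.001], 'tau': [0.0, -62.545, 0.049, -39.161, 0.016, 0.01, -0.0], 'position': [0.247, -0.574, 0.248], 'ee_rot': [0.835, -0.55, -0.001, -0.0], 'ft_force': [0.161, -0.024, -0.167], 'torque': [-0.056, 0.038, 0.032], 'grip_width': 0.998} 0.017
scene {'K': [[536.725, 0.0, 278.67], [0.0, 536.725, 210.091], [0.0, 0.0, 1.0]], 'origin': [1.132, 1.023, 1.152], 'rotation': [0.224, 0.885, -0.396, -0.098]}
side {'K': [[445.98, 0.0, 273.09], [0.0, 445.98, 202.014], [0.0, 0.0, 1.0]], 'origin': [0.152, 1.009, 0.856], 'rotation': [-0.173, 0.865, -0.46, 0.101]}
wrist {'K': [[367.807, 0.0, 281.706], [0.0, 367.807, 206.521], [0.0, 0.0, 1.0]], 'hand_eye': [[1.0, -0.001, -0.0, -0.001], [0.001, 0.962, 0.273, -0.069], [-0.0, -0.273, 0.962, -0.126], [0.0, 0.0, 0.0, 1.0]]}
```

View pics/scene0.png

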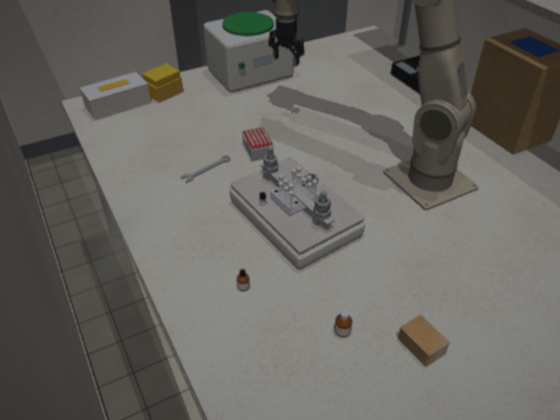

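View pics/side0.png

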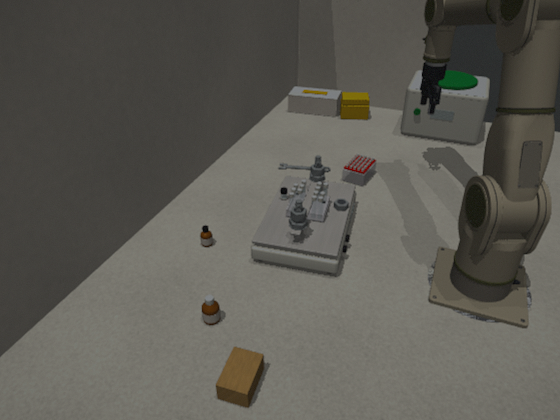

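View pics/wrist0.png

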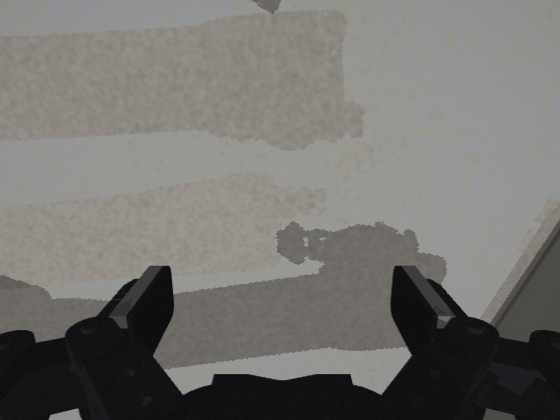

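The scene shows the shaker with studs at about (270,162) and (322,207). In the side view they're at (318,170) and (298,218). I'll zoom in on both.

```bash
cat > h.py <<'E'
import numpy as np,cv2
from scipy.spatial.transform import Rotation as R
def load(n):
    c=dict(np.load(n+".npz")); return c
def cam(c,obs=None):
    if "rotation" in c:
        r=c["rotation"]; Rm=R.from_quat(r).as_matrix() if r.shape==(4,) else r
        return Rm,c["origin"]
    H=c["hand_eye"]; Rt=R.from_quat(obs["ee_rot"]).as_matrix()
    return Rt@H[:3,:3], Rt@H[:3,3]+np.array(obs["position"])
def cloud(c,obs=None):
    Rm,o=cam(c,obs); K=c["K"]; z=c["range_z"]; v,u=np.mgrid[:z.shape[0],:z.shape[1]]
    P=np.stack([(u-K[0,2])/K[0,0]*z,(v-K[1,2])/K[1,1]*z,z],-1)
    P=P@Rm.T+o; P[z==0]=np.nan; return P
def ray(c,u,v,h,obs=None):
    Rm,o=cam(c,obs);K=c["K"]
    d=Rm@np.array([(u-K[0,2])/K[0,0],(v-K[1,2])/K[1,1],1]); return o+d*(h-o[2])/d[2]
def proj(c,p,obs=None):
    Rm,o=cam(c,obs); q=Rm.T@(np.array(p)-o); q=c["K"]@q; return q[:2]/q[2]
E
python3 - <<'E'
from h import *
for n,(x0,x1,y0,y1) in {"scene0":(220,370,130,270),"side0":(245,385,140,270)}.items():
    c=load(n);im=c["pixels"][y0:y1,x0:x1,::-1];cv2.imwrite(f"pics/{n}z.png",cv2.resize(im,None,fx=4,fy=4,interpolation=cv2.INTER_CUBIC))
    P=cloud(c)
    for pt in ([(322,195),(270,152),(322,210),(290,250)] if n=="scene0" else [(299,202),(318,158),(299,218),(300,250)]):
        print(n,pt,P[pt[1],pt[0]].round(3))
    Q=P.reshape(-1,3); m=(Q[:,2]>.165)&(Q[:,2]<.22)&(np.hypot(Q[:,0],Q[:,1])>.3)&(np.hypot(Q[:,0],Q[:,1])<.9)
    Q=Q[m]; print(len(Q)); 
    import scipy.cluster.vq as vq
    k,l=vq.kmeans2(Q,2,seed=1,minit='++'); print(k.round(3),np.bincount(l))
    S=P.reshape(-1,3); m=(abs(S[:,2]-.08)<.006)&(np.hypot(S[:,0],S[:,1])>.3)&(np.hypot(S[:,0],S[:,1])<.9);print("plat",cv2.minAreaRect(S[m][:,:2].astype(np.float32)))
E
```

```text
scene0 (322, 195) [0.494 0.081 0.194]
scene0 (270, 152) [ 0.523 -0.175  0.188]
scene0 (322, 210) [0.502 0.097 0.154]
scene0 (290, 250) [0.609 0.107 0.057]
1779
[[-0.378 -0.056  0.193]
 [ 0.352 -0.46   0.186]] [1261  518]
plat ((0.18998125195503235, -0.31207650899887085), (1.2214906215667725, 1.091620683670044), 17.049470901489258)
side0 (299, 202) [0.483 0.083 0.197]
side0 (318, 158) [ 0.516 -0.176  0.193]
side0 (299, 218) [0.479 0.092 0.152]
side0 (300, 250) [0.46  0.13  0.075]
920
[[ 0.128 -0.865  0.194]
 [ 0.493  0.006  0.178]] [707 213]
plat ((0.42532241344451904, -0.2827432155609131), (1.3817428350448608, 0.36782240867614746), 72.07190704345703)
```

View pics/scene0z.png

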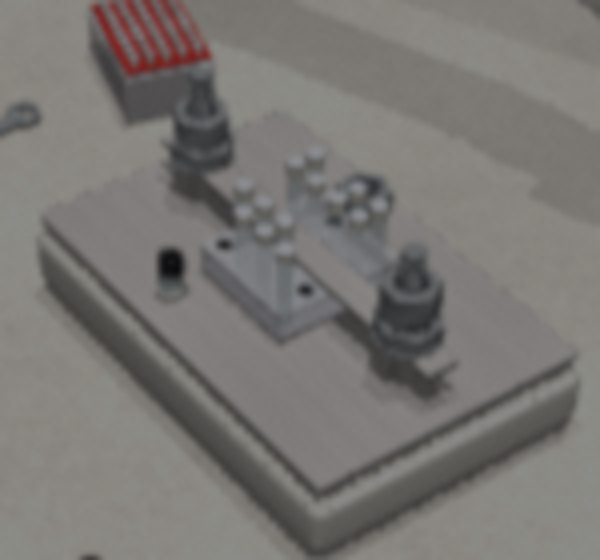

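View pics/side0z.png

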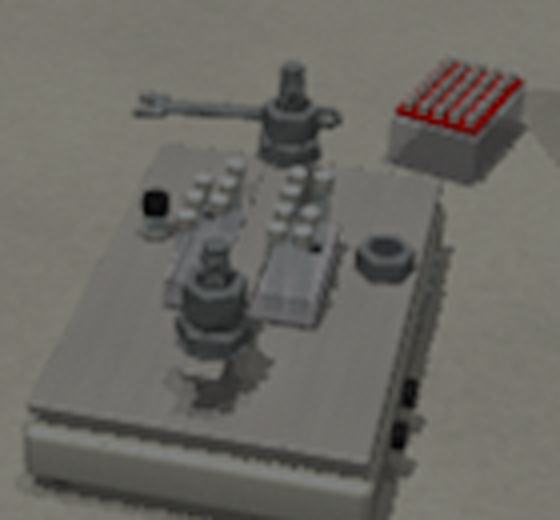

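The near stud is about (0.485, 0.08) and the far one about (0.52, -0.176). The depth at each nut top should show which stud has the gap.

```bash
python3 - <<'E'
from h import *
for n in("scene0","side0"):
    P=cloud(load(n)).reshape(-1,3)
    for nm,x,y in(("near",.488,.08),("far",.519,-.177)):
        r=np.hypot(P[:,0]-x,P[:,1]-y); Q=P[(r<.04)&(P[:,2]>.115)]
        T=Q[Q[:,2]>.178]; 
        print(n,nm,"stud centroid",T.mean(0).round(4),T[:,2].max().round(3),len(T))
        h,e=np.histogram(Q[:,2],np.arange(.116,.206,.003)); print(list(zip((e[:-1]*1000).round().astype(int).tolist(),h.tolist())))
E
```

```text
scene0 near stud centroid [0.4917 0.0808 0.1918] 0.203 58
[(116, 29), (119, 33), (122, 19), (125, 13), (128, 19), (131, 20), (134, 32), (137, 23), (140, 4), (143, 9), (146, 14), (149, 7), (152, 11), (155, 17), (158, 12), (161, 13), (164, 17), (167, 50), (170, 29), (173, 8), (176, 7), (179, 6), (182, 7), (185, 3), (188, 5), (191, 12), (194, 5), (197, 15), (200, 3)]
scene0 far stud centroid [ 0.5234 -0.1772  0.191 ] 0.203 49
[(116, 21), (119, 25), (122, 18), (125, 16), (128, 7), (131, 15), (134, 25), (137, 15), (140, 12), (143, 7), (146, 12), (149, 9), (152, 8), (155, 13), (158, 20), (161, 31), (164, 19), (167, 10), (170, 5), (173, 4), (176, 5), (179, 4), (182, 6), (185, 4), (188, 5), (191, 5), (194, 10), (197, 9), (200, 2)]
side0 near stud centroid [0.4841 0.0813 0.1894] 0.199 58
[(116, 46), (119, 17), (122, 15), (125, 20), (128, 16), (131, 43), (134, 30), (137, 0), (140, 7), (143, 16), (146, 13), (149, 10), (152, 17), (155, 10), (158, 18), (161, 14), (164, 40), (167, 41), (170, 9), (173, 7), (176, 10), (179, 8), (182, 2), (185, 7), (188, 11), (191, 8), (194, 15), (197, 3), (200, 0)]
side0 far stud centroid [ 0.5154 -0.1757  0.1887] 0.198 42
[(116, 22), (119, 14), (122, 14), (125, 11), (128, 11), (131, 20), (134, 14), (137, 13), (140, 7), (143, 13), (146, 14), (149, 9), (152, 13), (155, 19), (158, 37), (161, 9), (164, 9), (167, 2), (170, 3), (173, 7), (176, 5), (179, 6), (182, 6), (185, 4), (188, 7), (191, 6), (194, 10), (197, 1), (200, 0)]
```

The nut on the near stud tops out at about 0.169, against 0.160 on the far one. So the near stud, about (0.489, 0.081), is the work stud. The studs are 0.26 m apart, as they should be. Next I'll move the wrist camera over it.

```bash
python3 -m pendant '[[[4,5.5,0.6],[0,0,0],0],[[4,5.5,0.6],[0,0,0],0],[[4,5.5,0.6],[0,0,0],0],[[3,5.6,0.5],[0,0,0],0],[[3,5.6,0.5],[0,0,0],0],[[3,5.6,0.5],[0,0,0],0],[[2,5.6,0.5],[0,0,0],0],[[1,5.6,0.3],[0,0,0],0],[[1,5.6,0],[0,0,0],0],[[0,5.6,0],[0,0,0],0],[[0,5.6,0],[0,0,0],0],[[0,4.5,0],[0,0,0],0]]'; python3 - <<'E'
from workcell import manip
o=manip.get_obs();print(o["joint_pos"],o["position"],o["ee_rot"])
E
```

```text
clock: 1.65
position: [0.4839, 0.0826, 0.2852]
ee_rot: [0.833, -0.553, -0.002, 0.0]
ft_force: [1.2, -1.1, -0.5]
grip_width: 1.004
[ 0.37083043  0.05881954 -0.64887724  1.71676047  0.03369864  1.38039007
 -1.45551079] [0.48391187 0.08258783 0.28521563] [ 8.33203370e-01 -5.52964094e-01 -1.68697180e-03  9.39217484e-05]
```

```bash
cat > w.py <<'E'
import sys,pickle
from workcell import manip
from h import *
n=sys.argv[1]; o=manip.get_obs(); c=manip.camera("wrist"); pickle.dump((o,c),open(n+".pkl","wb"))
cv2.imwrite(f"pics/{n}.png",c["pixels"][:,:,::-1]); print(np.round(o["position"],4),np.round(o["joint_pos"],2))
E
python3 w.py w1
```

```text
[0.4839 0.0826 0.2852] [ 0.37  0.06 -0.65  1.72  0.03  1.38 -1.46]
```

View pics/w1.png

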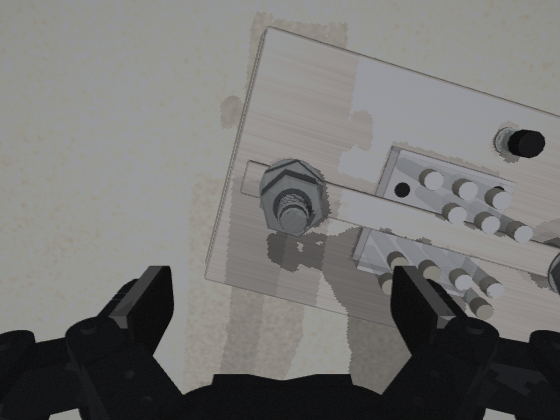

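The work stud top is at about (293,215), with the upper hex nut around (292,195). I'll enlarge it to get the hexagon's angle.

```bash
python3 - <<'E'
from h import *
import pickle
o,c=pickle.load(open("w1.pkl","rb"))
im=c["pixels"][140:250,240:350,::-1];cv2.imwrite("pics/w1z.png",cv2.resize(im,None,fx=5.4,fy=5.4,interpolation=cv2.INTER_CUBIC))
P=cloud(c,o)
m=(P[...,2]>.192)&(np.hypot(P[...,0]-.489,P[...,1]-.081)<.03); print("stud",P[m].mean(0).round(4),m.sum(),np.median(P[m][:,2]))
Q=P.reshape(-1,3)
v=np.argwhere(m).mean(0); print(v, ray(c,v[1],v[0],.198,o).round(4))
m=(abs(P[...,2]-.169)<.006)&(np.hypot(P[...,0]-.489,P[...,1]-.081)<.04); print("nut top",np.median(P[m][:,2]),m.sum())
mm=(m*255).astype(np.uint8); cv2.imwrite("pics/w1m.png",cv2.resize(mm[140:250,240:350],None,fx=5.4,fy=5.4,interpolation=cv2.INTER_NEAREST))
E
```

```text
stud [0.498  0.0829 0.3441] 13255 0.3510040889168894
[388.52908336 314.88064881] [0.378  0.0147 0.198 ]
nut top 0.16891717937181805 1936
```

View pics/w1z.png

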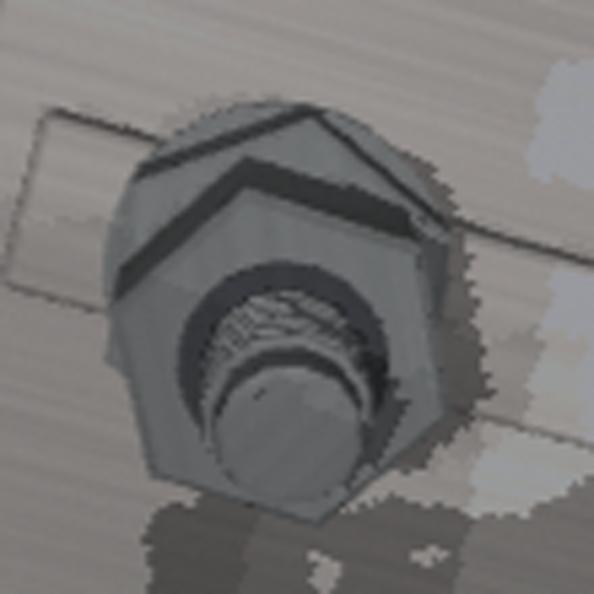

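View pics/w1m.png

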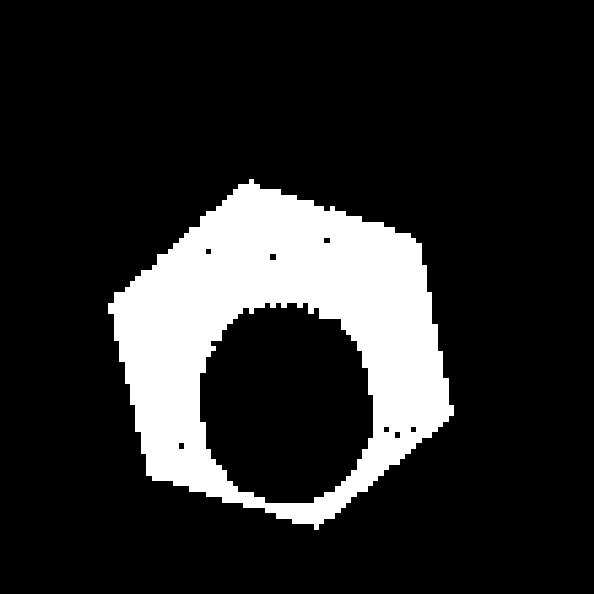

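A clean hexagon mask. I'll convert its corners to world coordinates.

```bash
cat > hexfit.py <<'E'
from h import *
import pickle,sys
def fit(n,zc,rr=.04,tol=.005,cx=.489,cy=.081):
    o,c=pickle.load(open(n+".pkl","rb")); P=cloud(c,o)
    m=((abs(P[...,2]-zc)<tol)&(np.hypot(P[...,0]-cx,P[...,1]-cy)<rr)).astype(np.uint8)
    zt=np.median(P[m>0][:,2])
    m=cv2.morphologyEx(m,cv2.MORPH_OPEN,np.ones((3,3)))
    ct=max(cv2.findContours(m,cv2.RETR_EXTERNAL,cv2.CHAIN_APPROX_NONE)[0],key=cv2.contourArea)
    hull=cv2.convexHull(ct)[:,0]
    W=np.array([ray(c,u,v,zt,o)[:2] for u,v in hull]).astype(np.float32)
    tri=cv2.approxPolyDP((W*1e4).astype(np.float32).reshape(-1,1,2),40,True)[:,0]/1e4
    M=cv2.moments((W*1e4).reshape(-1,1,2)); ctr=np.array([M["m10"],M["m01"]])/M["m00"]/1e4
    d=tri-ctr; ang=np.degrees(np.arctan2(d[:,1],d[:,0]))
    tx=R.from_quat(o["ee_rot"]).as_matrix()[:,0]; txa=np.degrees(np.arctan2(tx[1],tx[0]))
    mean=np.degrees(np.angle(np.exp(6j*np.radians(ang)).mean()))/6
    print("ztop",zt.round(4),"ctr",ctr.round(4),"r",(np.hypot(*d.T)*1000).round(1),"ang",ang.round(1),"corner mod60",round(mean%60,1),"toolx",round(txa,1),
      "ccw turn to flat (mod60)",round((mean+30-txa)%60,1), "area mm2",round(M["m00"]/100,0))
if __name__=="__main__": fit(sys.argv[1],float(sys.argv[2]))
E
python3 hexfit.py w1 .169
```

```text
ztop 0.1689 ctr [0.4865 0.0782] r [22.4 21.4 22.4 22.4 22.8 22.3] ang [  38.2  -33.   -87.6 -143.5  154.4   92.3] corner mod60 33.5 toolx -67.1 ccw turn to flat (mod60) 10.6 area mm2 1378.0
```

The area of 1378 mm² agrees with the expected 1386, and the top at 0.169 means about 7 mm of gap, or 3.7 rad. I'll wind the wrist back counter-clockwise by about 190° so one grasp has enough clockwise range.

```bash
python3 -m pendant '[[[0.2,-0.4,0],[0,0,10.6],0],[[0,0,0],[0,0,10.6],0],[[0,0,0],[0,0,10.6],0],[[0,0,0],[0,0,10.6],0],[[0,0,0],[0,0,10.6],0],[[0,0,0],[0,0,10.6],0],[[0,0,0],[0,0,10.6],0],[[0,0,0],[0,0,10.6],0],[[0,0,0],[0,0,10.6],0],[[0,0,0],[0,0,10.6],0],[[0,0,0],[0,0,10.6],0],[[0,0,0],[0,0,10.6],0]]';python3 -m pendant '[[[0,0,0],[0,0,10.6],0],[[0,0,0],[0,0,10.6],0],[[0,0,0],[0,0,10.6],0],[[0,0,0],[0,0,10.6],0],[[0,0,0],[0,0,10.6],0],[[0,0,0],[0,0,10.6],0]]';  python3 w.py w2; python3 hexfit.py w2 .169
```

```text
clock: 3.2
position: [0.4834, 0.0841, 0.2831]
ee_rot: [0.857, 0.515, -0.003, 0.003]
ft_force: [-0.9, 0.6, -0.1]
grip_width: 0.997
clock: 3.95
position: [0.4826, 0.0822, 0.2819]
ee_rot: [0.45, 0.893, -0.003, 0.004]
ft_force: [0.2, 0.7, -0.7]
grip_width: 0.999
[0.4826 0.0822 0.2819] [ 0.49  0.06 -0.78  1.72  0.06  1.37  1.91]
ztop 0.169 ctr [0.4848 0.0768] r [21.9 22.3 22.9 21.  23.  22.6] ang [-143.9  156.3   92.6   53.2  -23.7  -84.8] corner mod60 37.3 toolx 126.5 ccw turn to flat (mod60) 0.8 area mm2 1333.0
```

View pics/w2.png

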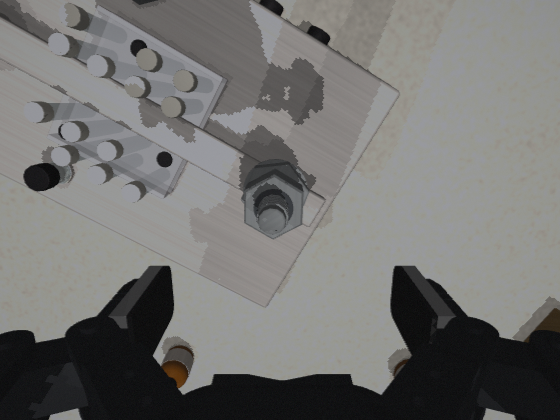

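```bash
cat > st.py <<'E'
from workcell import manip
from h import *
import math
o=manip.get_obs(); T=R.from_quat(o["ee_rot"]).as_matrix(); z=T[:,2]
v=np.cross(z,[0,0,-1]); s=np.linalg.norm(v); rv=np.degrees(v)
print("t",round(o["clock"],2),"pos_mm",(np.array(o["position"])*1000).round(1),"toolx",round(math.degrees(math.atan2(T[1,0],T[0,0])),2),"tiltfix",rv.round(2),"F",np.round(o["ft_force"],1),"M",np.round(o["torque"],3),"w",round(o["grip_width"]*85,1),"j7",round(o["joint_pos"][6],2),"tau7",round(o["tau"][6],2))
E
python3 -m pendant '[[[0.35,-0.45,-1],[0,0,-2],0],[[0,0,-2],[0,0,0],0],[[0,0,-2],[0,0,0],0],[[0,0,0],[0,0,0],0],[[0,0,0],[0,0,0],0]]'; python3 st.py
```

```text
clock: 4.62
position: [0.4864, 0.0754, 0.2287]
ee_rot: [0.473, 0.881, -0.003, 0.003]
ft_force: [0.1, -0.0, 0.5]
grip_width: 1.0
t 4.62 pos_mm [486.4  75.4 228.7] toolx 123.61 tiltfix [0.51 0.18 0.  ] F [ 0.1 -0.   0.5] M [ 0.054 -0.018 -0.01 ] w 85.0 j7 1.84 tau7 -0.02
```

```bash
python3 -m pendant '[[[0,0.2,-2],[0.5,0.2,0],0],[[0,0,-2],[0,0,0.6],0],[[0,0,-1.5],[0,0,0],0],[[0,0,-1],[0,0,0],0],[[0,0,0],[0,0,0],0],[[0,0,0],[0,0,0],0]]'; python3 st.py; python3 w.py w3
```

```text
clock: 5.38
position: [0.4888, 0.0774, 0.1652]
ee_rot: [0.471, 0.882, 0.001, 0.002]
ft_force: [-0.3, -0.0, -0.4]
grip_width: 1.0
t 5.38 pos_mm [488.8  77.4 165.2] toolx 123.82 tiltfix [-0.01  0.3   0.  ] F [-0.3 -0.  -0.4] M [ 0.029  0.    -0.066] w 85.0 j7 1.8 tau7 -0.01
[0.4888 0.0774 0.1652] [ 0.46  0.18 -0.77  1.87  0.14  1.13  1.8 ]
```

View pics/w3.png

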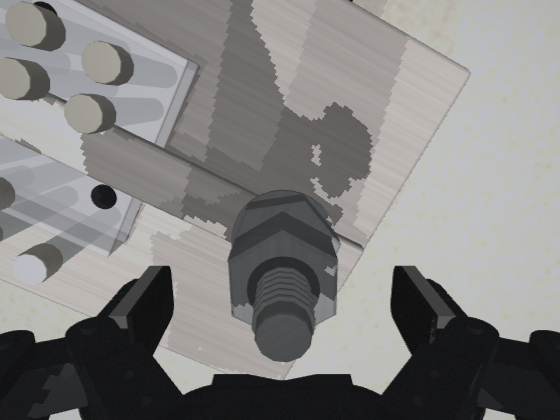

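The nut sits centred between the pads: its flats are at columns 230 and 337, and the pads are centred at 282. Now a small shift and close.

```bash
python3 -m pendant '[[[-0.2,0,-0.3],[0,0.3,0],0],[[0,0,0],[0,0,0],60],[[0,0,0],[0,0,0],110],[[0,0,0],[0,0,0],150],[[0,0,0],[0,0,0],200],[[0,0,0],[0,0,0],200]]' 70; python3 st.py
```

```text
clock: 6.18
position: [0.4874, 0.0771, 0.1634]
ee_rot: [0.471, 0.882, -0.0, 0.001]
ft_force: [0.2, -0.1, -0.0]
grip_width: 0.453
t 6.17 pos_mm [487.4  77.1 163.4] toolx 123.81 tiltfix [0.05 0.08 0.  ] F [ 0.2 -0.1 -0. ] M [0.004 0.053 0.176] w 38.5 j7 1.8 tau7 -0.16
```

```bash
python3 -m pendant '[[[0,0,0],[0,0,0],220],[[0,0,-0.02],[0,0,-6],220],[[0,0,-0.03],[0,0,-10],220],[[0,0,-0.03],[0,0,-10],220]]'; python3 st.py; python3 w.py w4
```

```text
clock: 6.68
position: [0.4876, 0.0766, 0.1625]
ee_rot: [0.662, 0.75, -0.0, 0.001]
ft_force: [0.5, -1.5, 0.3]
grip_width: 0.455
t 6.67 pos_mm [487.6  76.6 162.5] toolx 97.15 tiltfix [0.12 0.07 0.  ] F [ 0.5 -1.5  0.3] M [-0.144  0.02   0.332] w 38.7 j7 1.34 tau7 2.63
[0.4876 0.0766 0.1625] [ 0.42  0.18 -0.72  1.88  0.13  1.13  1.34]
```

View pics/w4.png

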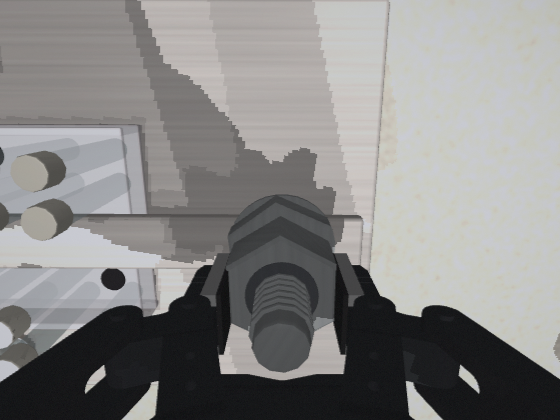

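The grip is snug and turning reads 0.33 N m, which is thread drag. I'll keep running it down.

```bash
python3 -m pendant '[[[0,0,-0.03],[0,0,-10],220],[[0,0,-0.03],[0,0,-10],220],[[0,0,-0.03],[0,0,-10],220],[[0,0,-0.03],[0,0,-10],220],[[0,0,-0.03],[0,0,-10],220],[[0,0,-0.03],[0,0,-10],220]]'; python3 st.py
```

```text
clock: 7.48
position: [0.4872, 0.0755, 0.1605]
ee_rot: [0.951, 0.309, -0.002, 0.001]
ft_force: [-0.6, -0.8, 1.8]
grip_width: 0.451
t 7.47 pos_mm [487.2  75.5 160.5] toolx 35.98 tiltfix [ 0.21 -0.18  0.  ] F [-0.6 -0.8  1.8] M [-0.223  0.212  0.363] w 38.3 j7 0.29 tau7 2.55
```

```bash
python3 -m pendant '[[[0,0.05,-0.03],[0,0,-10],220],[[0,0.05,-0.03],[0.2,-0.2,-10],220],[[0,0,-0.03],[0,0,-10],220],[[0,0,-0.03],[0,0,-10],220],[[0,0,-0.03],[0,0,-10],220],[[0,0,-0.03],[0,0,-10],220]]'; python3 st.py;  python3 w.py w5
```

```text
clock: 8.22
position: [0.4862, 0.0753, 0.1584]
ee_rot: [0.977, -0.215, -0.002, 0.001]
ft_force: [-1.4, -0.1, 1.4]
grip_width: 0.453
t 8.22 pos_mm [486.2  75.3 158.4] toolx -24.79 tiltfix [ 0.03 -0.2   0.  ] F [-1.4 -0.1  1.4] M [-0.313  0.433  0.505] w 38.5 j7 -0.75 tau7 2.44
[0.4862 0.0753 0.1584] [ 0.24  0.16 -0.52  1.89  0.09  1.12 -0.75]
```

View pics/w5.png

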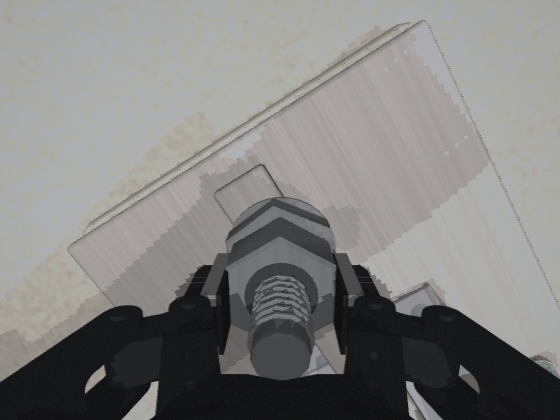

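```bash
python3 -m pendant '[[[0,0,0],[0,0,0],220],[[0,0,0],[0,0,0],220]]'; python3 st.py; python3 - <<'E'
from h import *
import pickle
for n in("w4","w5"):
    o,c=pickle.load(open(n+".pkl","rb"));P=cloud(c,o)
    r=np.hypot(P[...,0]-.487,P[...,1]-.077); m=(r<.024)&(r>.012)&(P[...,2]>.158)&(P[...,2]<.175)
    h,e=np.histogram(P[m][:,2],np.arange(.158,.176,.001));print(n,h)
    r=np.hypot(P[...,0]-.487,P[...,1]-.077); m=(r<.03)&(r>.02)&(P[...,2]>.13)&(P[...,2]<.142)
    print(np.median(P[m][:,2]))
E
```

```text
clock: 8.52
position: [0.4862, 0.0752, 0.1584]
ee_rot: [0.977, -0.215, -0.002, 0.001]
ft_force: [-1.3, -1.4, 1.0]
grip_width: 0.45
t 8.53 pos_mm [486.2  75.2 158.4] toolx -24.86 tiltfix [ 0.02 -0.21  0.  ] F [-1.3 -1.4  1. ] M [-0.058  0.199 -0.279] w 38.3 j7 -0.75 tau7 0.1
w4 [  81  110   99   83   98  108  111  119  317 1781 2498  480   62   63
   72   67   77]
0.13578765008063806
w5 [ 102  101  116  134  455 2098 2067  278   58   76   77   65   80   71
   79   77   87]
0.13577530718757366
```

The tops measured 0.168 and then 0.1642, as the pitch predicts. The lower nut's top is at 0.1358, so about 2.3 mm or 70° remains. I'll run 45° more, then go in small steps.

```bash
python3 -m pendant '[[[0,0.05,-0.03],[0,0,-10],220],[[0,0.05,-0.03],[0,0,-10],220],[[0,0,-0.03],[0,0,-10],220],[[0,0,-0.03],[0,0,-10],220],[[0,0,-0.02],[0,0,-5],220]]'; python3 st.py; python3 -m pendant '[[[0,0,0],[0,0,0],220]]';python3 st.py;  python3 w.py w6; python3 - <<'E'
from h import *
import pickle
for n in("w5","w6"):
    o,c=pickle.load(open(n+".pkl","rb"));P=cloud(c,o)
    r=np.hypot(P[...,0]-.487,P[...,1]-.077); m=(r<.024)&(r>.012)&(P[...,2]>.158)&(P[...,2]<.170)
    z=P[m][:,2]; z0=np.median(z); print(n,np.median(z[abs(z-z0)<.002]))
E
```

```text
clock: 9.15
position: [0.4854, 0.0759, 0.1569]
ee_rot: [0.819, -0.574, -0.003, 0.001]
ft_force: [-0.9, -1.4, 2.0]
grip_width: 0.449
t 9.15 pos_mm [485.4  75.9 156.9] toolx -70.12 tiltfix [-0.1  -0.28 -0.  ] F [-0.9 -1.4  2. ] M [-0.271  0.164  0.375] w 38.2 j7 -1.53 tau7 0.37
clock: 9.28
position: [0.4854, 0.0759, 0.1569]
ee_rot: [0.819, -0.573, -0.003, 0.001]
ft_force: [-1.1, -0.6, 1.2]
grip_width: 0.457
t 9.28 pos_mm [485.4  75.9 156.9] toolx -69.94 tiltfix [-0.09 -0.28 -0.  ] F [-1.1 -0.6  1.2] M [-0.321  0.15  -0.129] w 38.9 j7 -1.52 tau7 -0.84
[0.4854 0.0759 0.1569] [ 0.18  0.15 -0.46  1.9   0.07  1.12 -1.52]
w5 0.16396031960270072
w6 0.16238664262039293
```

```bash
python3 -m pendant '[[[0,0.05,-0.02],[0,0,-5],220],[[0,0.05,-0.02],[0,0,-5],220]]'; python3 st.py; python3 -m pendant '[[[0,0,-0.01],[0,0,-3],220]]';python3 st.py;python3 -m pendant '[[[0,0,-0.01],[0,0,-3],220]]';python3 st.py
```

```text
clock: 9.57
position: [0.4853, 0.0761, 0.1566]
ee_rot: [0.768, -0.641, -0.002, 0.001]
ft_force: [-2.1, -1.2, 2.7]
grip_width: 0.453
t 9.57 pos_mm [485.3  76.1 156.6] toolx -79.7 tiltfix [-0.08 -0.28 -0.  ] F [-2.1 -1.2  2.7] M [-0.553  0.427  0.39 ] w 38.5 j7 -1.69 tau7 1.07
clock: 9.7
position: [0.4853, 0.0762, 0.1565]
ee_rot: [0.751, -0.66, -0.002, 0.001]
ft_force: [-2.1, -0.2, 1.6]
grip_width: 0.45
t 9.7 pos_mm [485.3  76.2 156.5] toolx -82.57 tiltfix [-0.09 -0.28 -0.  ] F [-2.1 -0.2  1.6] M [-0.03   0.2    0.526] w 38.3 j7 -1.74 tau7 -0.02
clock: 9.82
position: [0.4852, 0.0765, 0.1565]
ee_rot: [0.735, -0.678, -0.002, 0.001]
ft_force: [-1.1, -0.1, 1.8]
grip_width: 0.452
t 9.82 pos_mm [485.2  76.5 156.5] toolx -85.37 tiltfix [-0.1  -0.27 -0.  ] F [-1.1 -0.1  1.8] M [-0.268  0.147  0.719] w 38.4 j7 -1.79 tau7 0.06
```

View pics/w6.png

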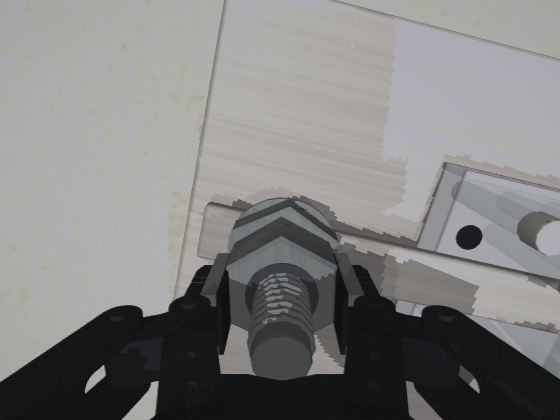

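Torque is up to 0.72 at a total of 209°. I'll pause to separate thread drag from seating torque.

```bash
for i in 1 2 3; do python3 -m pendant '[[[0,0,0],[0,0,0],220]]' >/dev/null;python3 st.py; done;  python3 w.py w7; python3 - <<'E'
from h import *
import pickle
for n in("w6","w7"):
    o,c=pickle.load(open(n+".pkl","rb"));P=cloud(c,o)
    r=np.hypot(P[...,0]-.487,P[...,1]-.077); m=(r<.024)&(r>.012)&(P[...,2]>.158)&(P[...,2]<.170)
    z=P[m][:,2]; z0=np.median(z); print(n,np.median(z[abs(z-z0)<.002]))
    m=(r<.03)&(r>.02)&(P[...,2]>.13)&(P[...,2]<.140);print(np.median(P[m][:,2]))
    cv2.imwrite(f"pics/{n}z.png",cv2.resize(c["pixels"][180:320,200:360,::-1],None,fx=4,fy=4,interpolation=cv2.INTER_CUBIC))
E
```

```text
t 9.95 pos_mm [485.2  76.5 156.5] toolx -85.15 tiltfix [-0.08 -0.27 -0.  ] F [-0.3 -1.3  1.1] M [-0.498  0.071  0.394] w 38.8 j7 -1.79 tau7 -0.96
t 10.07 pos_mm [485.2  76.4 156.5] toolx -85.0 tiltfix [-0.08 -0.27 -0.  ] F [-0.9 -0.5  1.3] M [-0.372  0.135  0.253] w 38.7 j7 -1.79 tau7 -0.3
t 10.2 pos_mm [485.2  76.4 156.5] toolx -84.92 tiltfix [-0.08 -0.27 -0.  ] F [-1.8 -1.2  1.2] M [-0.333  0.133  0.183] w 38.6 j7 -1.78 tau7 -0.21
[0.4852 0.0764 0.1565] [ 0.17  0.15 -0.44  1.9   0.07  1.11 -1.78]
w6 0.16238664262039293
0.13555482669285943
w7 0.16192392795699428
0.13556090458885384
```

View pics/w7z.png

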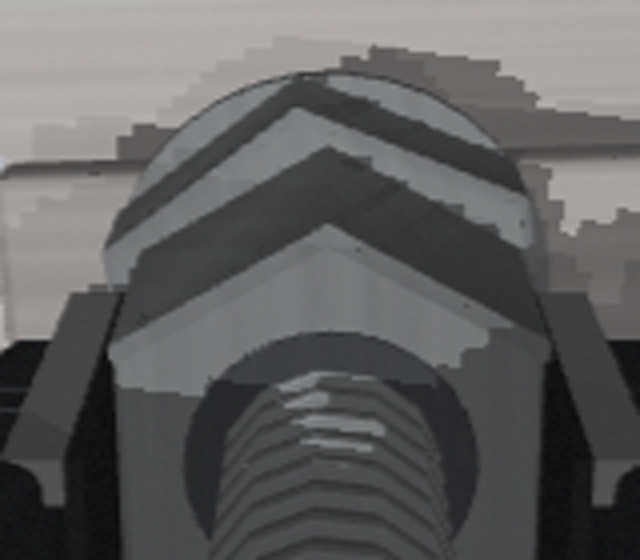

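View pics/w6z.png

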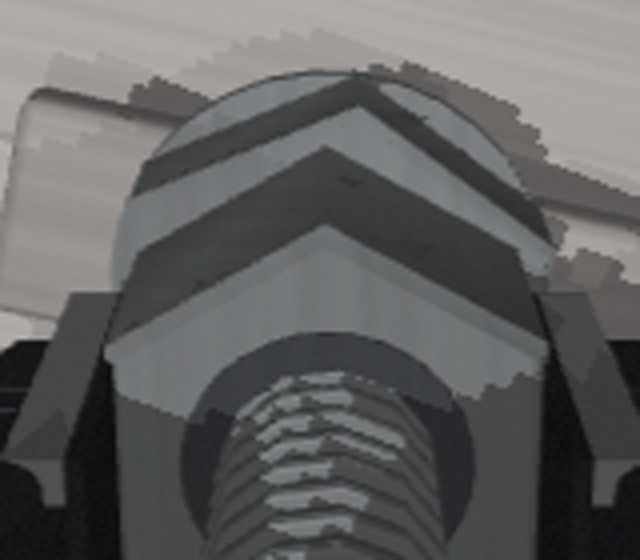

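The lower nut hasn't moved against the bar, and the paused reading has gone from about -0.15 when running free to +0.2, so the nuts are in contact. From here I'll tighten in small steps with a pause after each.

```bash
python3 -m pendant '[[[0,0,0],[0,0,-2],220]]'>/dev/null; python3 st.py; python3 -m pendant '[[[0,0,0],[0,0,-1],220]]'>/dev/null; python3 st.py;  for i in 1 2; do python3 -m pendant '[[[0,0,0],[0,0,0],220]]' >/dev/null;python3 st.py; done
```

```text
t 10.38 pos_mm [485.2  76.6 156.5] toolx -86.95 tiltfix [-0.09 -0.27 -0.  ] F [-1.3  0.2  1.5] M [-0.241  0.122  0.837] w 38.2 j7 -1.82 tau7 0.05
t 10.5 pos_mm [485.2  76.7 156.5] toolx -87.99 tiltfix [-0.08 -0.27 -0.  ] F [-0.9  0.2  0.6] M [-0.478  0.078  0.981] w 38.3 j7 -1.84 tau7 -0.77
t 10.62 pos_mm [485.2  76.7 156.5] toolx -87.99 tiltfix [-0.08 -0.26 -0.  ] F [-1.3 -0.9  0.8] M [-0.492  0.161  0.846] w 38.2 j7 -1.84 tau7 -1.0
t 10.75 pos_mm [485.2  76.7 156.5] toolx -87.97 tiltfix [-0.07 -0.26 -0.  ] F [-0.6 -0.2  0.8] M [-0.47   0.081  0.811] w 38.7 j7 -1.84 tau7 -0.83
```

```bash
for i in 1 2 3; do python3 -m pendant '[[[0,0,0],[0,0,0],220],[[0,0,0],[0,0,0],220]]' >/dev/null;python3 st.py; done; python3 w.py w8; python3 - <<'E'
from h import *
import pickle
for n in("w4","w5","w6","w7","w8"):
    o,c=pickle.load(open(n+".pkl","rb"));P=cloud(c,o)
    r=np.hypot(P[...,0]-.487,P[...,1]-.077); m=(r<.024)&(r>.012)&(P[...,2]>.158)&(P[...,2]<.170)
    z=P[m][:,2]; z0=np.median(z); print(n,np.median(z[abs(z-z0)<.002]))
    cv2.imwrite(f"pics/{n}z.png",cv2.resize(c["pixels"][180:320,200:360,::-1],None,fx=4,fy=4,interpolation=cv2.INTER_CUBIC))
E
```

```text
t 11.0 pos_mm [485.2  76.7 156.5] toolx -87.95 tiltfix [-0.07 -0.26 -0.  ] F [-1.2 -0.9  0.1] M [-0.412  0.111  0.799] w 38.3 j7 -1.84 tau7 -0.8
t 11.25 pos_mm [485.2  76.7 156.5] toolx -87.95 tiltfix [-0.07 -0.26 -0.  ] F [-1.4 -0.5  1.2] M [-0.457  0.154  0.843] w 38.4 j7 -1.84 tau7 -0.8
t 11.5 pos_mm [485.2  76.7 156.4] toolx -87.95 tiltfix [-0.07 -0.26 -0.  ] F [-0.8 -0.4  0.5] M [-0.434  0.088  0.863] w 38.4 j7 -1.84 tau7 -0.8
[0.4852 0.0767 0.1564] [ 0.16  0.15 -0.44  1.9   0.07  1.11 -1.84]
w4 0.16813749419560242
w5 0.16396031960270072
w6 0.16238664262039293
w7 0.16192392795699428
w8 0.16187244545732388
```

View pics/w8z.png

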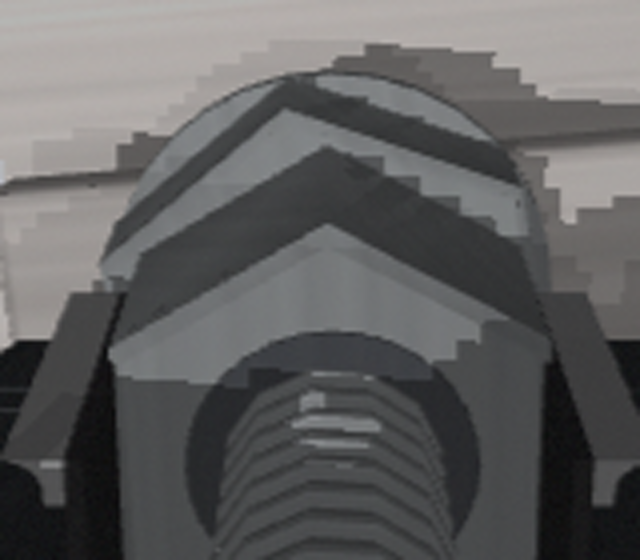

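By fit, the torque has risen at 4 N m/rad since contact at about -79.5°. With 0.3 to 0.35 N m of drag, that leaves 0.6 to 0.68 N m of seating torque. The lower nut still hasn't moved. One more very small step adds some margin, then I'll release.

```bash
python3 -m pendant '[[[0,0,0],[0,0,-0.6],220]]'>/dev/null; python3 st.py; python3 -m pendant '[[[0,0,0],[0,0,0],220],[[0,0,0],[0,0,0],220]]'>/dev/null; python3 st.py
```

```text
t 11.68 pos_mm [485.2  76.7 156.4] toolx -88.57 tiltfix [-0.07 -0.26 -0.  ] F [-0.4  0.7  0.9] M [-0.393  0.046  1.007] w 38.5 j7 -1.85 tau7 -0.7
t 11.93 pos_mm [485.2  76.7 156.4] toolx -88.57 tiltfix [-0.07 -0.26 -0.  ] F [-1.  -1.   1.5] M [-0.486  0.098  0.93 ] w 38.1 j7 -1.85 tau7 -0.91
```

```bash
python3 -m pendant '[[[0,0,0],[0,0,0],0],[[0,0,0],[0,0,0],0],[[0,0,0],[0,0,0],0],[[0,0,0],[0,0,0],0],[[0,0,0],[0,0,0],0]]'; python3 st.py;  python3 -m pendant '[[[0,0,2],[0,0,0],0],[[0,0,3],[0,0,0],0],[[0,0,3],[0,0,0],0],[[0,0,3],[0,0,0],0],[[0,0,2],[0,0,0],0],[[0,0,0],[0,0,0],0],[[0,0,0],[0,0,0],0]]'; python3 w.py w9; python3 hexfit.py w9 .162;python3 - <<'E'
from h import *
import pickle
for n in("w1","w9"):
    o,c=pickle.load(open(n+".pkl","rb"))
    cv2.imwrite(f"pics/{n}z.png",cv2.resize(c["pixels"][140:260,220:360,::-1],None,fx=5,fy=5,interpolation=cv2.INTER_CUBIC))
E
```

```text
clock: 12.55
position: [0.4855, 0.0766, 0.1565]
ee_rot: [0.715, -0.7, -0.002, 0.0]
ft_force: [0.1, -0.0, 0.1]
grip_width: 1.001
t 12.55 pos_mm [485.5  76.6 156.5] toolx -88.79 tiltfix [-0.16 -0.24 -0.  ] F [ 0.1 -0.   0.1] M [-0.016 -0.048 -0.041] w 85.1 j7 -1.85 tau7 -0.0
clock: 13.42
position: [0.4844, 0.0765, 0.2892]
ee_rot: [0.714, -0.7, -0.003, 0.001]
ft_force: [-0.6, -0.5, -0.2]
grip_width: 1.001
[0.4844 0.0765 0.2892] [ 0.18  0.04 -0.43  1.72  0.01  1.39 -1.81]
ztop 0.1619 ctr [0.4877 0.0779] r [22.3 23.4 21.  23.2 22.  21.5] ang [ -55.5 -117.4 -143.9  129.    66.     1.9] corner mod60 4.4 toolx -88.8 ccw turn to flat (mod60) 3.2 area mm2 1305.0
```

View pics/w9z.png

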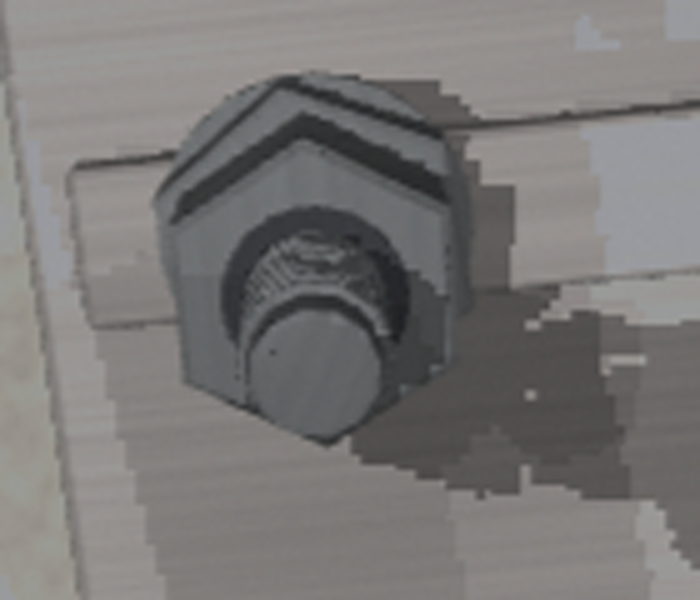

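View pics/w1z.png

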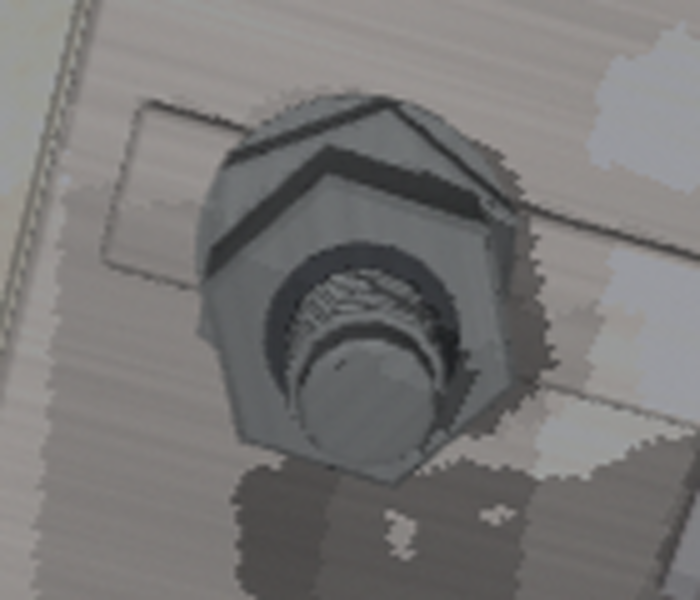

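The gap is closed. I'll check the lower nut's angle before and after from its visible top-edge corners. In w1 they are about (297.6,160) and (323,182). In w9 they are about (277,155.6), (251.6,180) and (308,166.4).

```bash
python3 - <<'E'
from h import *
import pickle
for n,pts in(("w1",[(297.4,160.2),(265.6,172.2),(323.4,182)]),("w9",[(277,155.8),(251.6,179.5),(308,166.6)])):
    o,c=pickle.load(open(n+".pkl","rb"))
    W=np.array([ray(c,u,v,.136,o)[:2] for u,v in pts])
    ed=lambda a,b:np.degrees(np.arctan2(*(b-a)[::-1]))%60
    d=W-np.array([.4868,.0775]); print(n,np.hypot(*d.T).round(4),np.degrees(np.arctan2(d[:,1],d[:,0])).round(1),"edges",ed(W[0],W[1]).round(1),ed(W[0],W[2]).round(1),"len",np.linalg.norm(W[0]-W[1]).round(4),np.linalg.norm(W[0]-W[2]).round(4))
E
```

```text
w1 [0.0268 0.0264 0.026 ] [ 14.   71.7 -45.1] edges 13.7 13.0 len 0.0257 0.0261
w9 [0.0268 0.0255 0.0264] [ 10.9  72.8 -45.4] edges 14.1 11.9 len 0.0269 0.0251
```

The lower nut's edges sit at 13.4° before and 13.0° after, so it hasn't turned. The upper nut's top is at 0.162, which means the nuts are touching, and the hand is clear. I'm handing it in.

```bash
python3 -c "
from workcell import manip
print(manip.hand_in())"; python3 st.py
```

```text
the job is handed in; nothing more can be done
None
the job is handed in; nothing more can be done
```

The upper nut on the near stud, at about (0.487, 0.078), is run down and tightened against the lower nut. I turned it about 212° clockwise in a single grasp, released it and lifted clear. The job was handed in with the clock at about 13.5 s.

**Final checks**
- **Seating:** the upper nut's top is at 161.9 mm. Two nuts in contact should give 162 mm.
- **Lower nut:** its edges measure about 13.4° before and 13.0° after, so it did not turn within what I can measure.
- **Release:** forces and torques read about zero after the fingers opened, and the hand ended well above the stud.

**Torque is the least certain figure.** I estimate about 0.65 to 0.7 N m of tightening, within the 0.6 to 0.8 asked for. The wrist read 1.0 N m while turning and 0.93 when paused. I subtracted about 0.3 to 0.35 N m of thread drag. The torque rose about 4 N m per rad after contact, as the task describes. The paused reading alone was above 0.8, so it does not confirm the estimate by itself.

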